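# Find the foot that gives under a levelling table and shim it

## Task

The aluminium slide-levelling table gives at one of its four corners, because the rubber pad under that foot has gone soft. With the fingertips, press down on the plate's corners to find the one that sinks and rocks the table, then press that corner's shim lever right down flat, so that its cam packs out the foot and the table stands level and firm. Leave the other three levers up, do not lift or shift the table, and leave the dish on it and everything round it where it is.

Things in the scene. Friction and masses are not known exactly. Their poses are not given: they have to be found in the camera images.
- table: Slide-levelling table: loose bare aluminium plate 156 (x) x 140 (y) x 12 mm on four feet, about 1 kg, top face 36 mm above the bench. Origin under its centre at bench height; x away from the robot, y left, z up when not turned. The round steel feet, under lever cams on the left and right edges, are 60 mm along x and 86 mm along y from the centre; each stands on a black rubber pad 42 mm across.
- table_top (a point): Centre of the plate's top face (under the dish). One of the four pads, any of them, has gone soft, though all look alike: pressed with 3 N or more, that corner sinks 4 mm at its foot (3 mm at the corner point; the table tilts 0.04 rad) to a hard stop and springs back when let go. The other three corners stand hard.
- corner_front_left (a point): Point to press on the plate's top face at its front left corner (18 mm in from the front edge, 16 mm in from the left edge, beside the front left lever); moves with the table. z of its frame points up out of the plate.
- corner_front_right (a point): Point to press on the plate's top face at its front right corner (18 mm in from the front edge, 16 mm in from the right edge, beside the front right lever); moves with the table. z of its frame points up out of the plate.
- corner_rear_left (a point): Point to press on the plate's top face at its rear left corner (18 mm in from the rear edge, 16 mm in from the left edge, beside the rear left lever); moves with the table. z of its frame points up out of the plate.
- corner_rear_right (a point): Point to press on the plate's top face at its rear right corner (18 mm in from the rear edge, 16 mm in from the right edge, beside the rear right lever); moves with the table. z of its frame points up out of the plate.
- lever_front_left (a joint): Shim lever (cam lever) of the front left foot, hinged about the table's x axis on a pin at -60 mm along x, +81 mm along y, 25.6 mm high in the table's frame. 0 (as found): it slopes up and outward (+y) at 38 degrees; 0.663: pressed flat, level with the bench, which lengthens that foot by 4 mm. Pushing the tab down takes 3 to 10 N; the lever stays where it is left.
- tab_front_left (a point): Centre of the upper face of that lever's black thumb tab (18 x 18 x 7 mm, 37 mm out from the pin): about 52 mm above the bench and 107 mm from the table's centre along +y with the lever up, 30 mm with it flat (and 118 mm).
- lever_front_right (a joint): Shim lever (cam lever) of the front right foot, hinged about the table's x axis on a pin at -60 mm along x, -81 mm along y, 25.6 mm high in the table's frame. 0 (as found): it slopes up and outward (-y) at 38 degrees; 0.663: pressed flat, level with the bench, which lengthens that foot by 4 mm. Pushing the tab down takes 3 to 10 N; the lever stays where it is left.
- tab_front_right (a point): Centre of the upper face of that lever's black thumb tab (18 x 18 x 7 mm, 37 mm out from the pin): about 52 mm above the bench and 107 mm from the table's centre along -y with the lever up, 30 mm with it flat (and 118 mm).
- lever_rear_left (a joint): Shim lever (cam lever) of the rear left foot, hinged about the table's x axis on a pin at +60 mm along x, +81 mm along y, 25.6 mm high in the table's frame. 0 (as found): it slopes up and outward (+y) at 38 degrees; 0.663: pressed flat, level with the bench, which lengthens that foot by 4 mm. Pushing the tab down takes 3 to 10 N; the lever stays where it is left.
- tab_rear_left (a point): Centre of the upper face of that lever's black thumb tab (18 x 18 x 7 mm, 37 mm out from the pin): about 52 mm above the bench and 107 mm from the table's centre along +y with the lever up, 30 mm with it flat (and 118 mm).
- lever_rear_right (a joint): Shim lever (cam lever) of the rear right foot, hinged about the table's x axis on a pin at +60 mm along x, -81 mm along y, 25.6 mm high in the table's frame. 0 (as found): it slopes up and outward (-y) at 38 degrees; 0.663: pressed flat, level with the bench, which lengthens that foot by 4 mm. Pushing the tab down takes 3 to 10 N; the lever stays where it is left.
- tab_rear_right (a point): Centre of the upper face of that lever's black thumb tab (18 x 18 x 7 mm, 37 mm out from the pin): about 52 mm above the bench and 107 mm from the table's centre along -y with the lever up, 30 mm with it flat (and 118 mm).
- dish: Petri dish, 57 mm across, 12 mm high, standing loose on the middle of the table; origin at the centre of its underside. Leave it there.
- mould: Bystander: stack of two steel base moulds, 28 x 38 x 14 mm, beside the table's left edge between its two levers. Origin at the centre of its underside. Leave it alone.
- cassette_near: Bystander: pink tissue cassette, 40 x 28 x 11 mm, beside the table's right edge between its two levers. Origin at the centre of its underside. Leave it alone.
- forceps: Bystander: curved forceps, 126 mm long, 11 mm high, lying in front of the table. Origin at the centre of its underside. Leave it alone.
- beaker: Bystander: small beaker, 52 mm across, 65 mm high, behind the table. Origin at the centre of its underside. Leave it alone.
- jar: Bystander: staining jar, 55 mm across, 114 mm high, behind the table. Origin at the centre of its underside. Leave it alone.
- tape: Bystander: roll of tape, 98 mm across, 25 mm high, in front and to the right. Origin at the centre of its underside. Leave it alone.
There are look-alikes about, which are no part of the job. Leave any green or purple look-alike of the dish alone.

How it is judged:
By the outcome, as a careful person would: the job done as asked, in the order asked, and still so for the second after the job is handed in, with the robot touching nothing.
It also fails if it takes over 61 s, if anything falls off the work surface, if the arm or the gripper's body presses on something with over 40 N, if the wrist force passes 120 N, or if a joint passes its speed limit or range.

## Robot

A 7-joint arm with a two-finger parallel gripper is mounted at the origin on a cart in front of the work surface, level with it; the furniture and walls round the work are solid. World frame = base frame: x ahead of the robot, y to its left, z up, the work surface at z = 0. Lengths are in m, angles in rad, forces in N, time in s.
With the tool pointing down it reaches from about 0.425 to 0.95 m from the base axis. Payload 4.7 kg.
Tool frame: the origin (TCP) lies at the very end of the fingers, on their centre line; the grasp point (between the pads) lies 19 mm behind it; y points along the fingers, x is the direction in which the jaws open and shut, and the axes are right-handed (so a half turn about y gives the same grasp; the last joint's range is limited). The gripper opens to 87 mm and grips with 3 to 60 N. Pads are 19 mm wide; open, the fingers measure 117 mm over their backs; the gripper's body (75 mm by 190 mm) begins 51 mm behind the grasp point.
Start: joints at [-1.274, 0.469, -0.049, 1.532, 0.024, 1.141, -0.082], TCP at [0.216, 0.64, 0.192] pointing down, gripper open.
Joint ranges: [-2.59, 2.59], [-0.33, 1.99], [-1.39, 1.29], [0.1, 2.45], [-1.04, 4.18], [0.21, 1.99], [-2.66, 2.66]. Speed limits (rad/s): [2.57, 2.57, 3.14, 3.14, 3.14, 3.14, 3.14].

## Interface

Orientations are given as a unit quaternion [w, x, y, z].
In Python, from rig import get_state, imaging, r, nets gives the robot as it stands. The module is installed in compiled form; this text tells all that it offers.
- The arm moves only by the shell command python3 -m inch 'ROWS' [FORCE]. ROWS is JSON, a list of rows, each a list of 3 entries, a list of its own where there are three numbers: the turn, a rotation vector about the tool's x, y, z in rad, then the shift along the tool's x, y, z in m, then the opening, from 0 (shut) to 1 (fully open). A call has 1 to 5 rows; each row shifts and turns the commanded pose from where the row before left it, along the tool's axes as they then stand; what a row does not reach is not made up. A row lasts 1/8 s, in which the tool goes at most 62.5 mm and 10.7 degrees, less where a joint would pass 70% of its speed; a pose out of reach is approached as far as the arm can. A call with a gripper value outside its range is refused whole. The fingers move at their own pace and stop on an object; FORCE is the grip in N (left out, the last holds). Time passes only in rows, so rows that do not move let the fingers close. It gives the time, the measured TCP pose, the force and the opening at its end, in the units of the state.
- get_state(): the state, without advancing time (a new reading comes with each control period).
- imaging.camera(name): name is "side" or "top"; returns the picture (480x640x3 uint8, red, green, blue); there is no depth.
- imaging.camera_info(name): a dict with "fx", "fy", "cx", "cy" (pixels), "eye" and "orientation" of the camera in the world. Camera axes: x right, y down, z forward; pixel columns grow to the right and rows downward; lengths in m; the calibration is good to about 2 mm. A picture is of the moment at which its call begins. camera_info takes no time and is no camera call.
- r.hand_in(): hands the job in, once; it reports no verdict.
Trained networks look in the newest picture that a camera, given by its name, has taken for a name from the list of things; names that differ only in an ending like _2 or _b are one class to them, and where a whole thing is asked for, a point or a joint stands for the part that bears it (a point fixed in the world has none). Each returns a list of dicts, best first, with "p" (0 to 1); they miss things now and then, are a little off and sometimes report something else, mostly with a low value. They report only what shows in the picture. A call takes as long as a camera call. They do not tell look-alikes from the thing itself.
- nets.boxes_of(target, camera): "point" ([column, row] in pixels, amid what is visible of it).
The state is a dict: "clock": time; "joints": joint angles; "qd": joint speeds; "joint_efforts": joint torques, N m; "tool_pos": TCP position; "orientation": TCP orientation; "ft_force": force on the tool from outside, world axes, zero at the start; "torque": the same for the moment, N m; "grip_width": finger opening in m.
Only numpy, scipy, OpenCV 4.12 (cv2) and the standard library are available. Lean on these libraries where they do the work, as an engineer would, in place of code of your own. Each camera call takes 0.05 s, during which the arm holds its last target.

## Working session

There is one attempt and no reset: what is moved stays moved. The work goes in short steps, Python scripts to look and compute and a shell command to move; the robot and the scene stay as the last step left them, time stands still between calls to the robot, and variables do not carry over. Pictures are saved under pics/ and viewed, and the job is handed in when it is done.

```bash
mkdir -p pics; cat > h.py <<'E'
import numpy as np, cv2
from scipy.spatial.transform import Rotation as R
from rig import get_state, imaging, r, nets
def q2R(q): return R.from_quat([q[1],q[2],q[3],q[0]]).as_matrix()
def ray(cam,px):
    i=imaging.camera_info(cam); M=q2R(i["orientation"])
    d=M@np.array([(px[0]-i["cx"])/i["fx"],(px[1]-i["cy"])/i["fy"],1]); return np.array(i["eye"]),d
def at_z(cam,px,z):
    e,d=ray(cam,px); return e+d*(z-e[2])/d[2]
def proj(cam,P):
    i=imaging.camera_info(cam); p=q2R(i["orientation"]).T@(np.array(P)-np.array(i["eye"]))
    return np.array([i["fx"]*p[0]/p[2]+i["cx"],i["fy"]*p[1]/p[2]+i["cy"]])
def snap(cam,fn):
    im=imaging.camera(cam); cv2.imwrite("pics/"+fn,im[:,:,::-1]); return im
E
python3 - <<'E'
from h import *
s=get_state(); print({k:np.round(v,3) for k,v in s.items()}); print(q2R(s["orientation"]).round(3))
for c in("top","side"):
    print(imaging.camera_info(c)); snap(c,c+"0.png")
Z={"table":.03,"tab_front_left":.052,"tab_front_right":.052,"tab_rear_left":.052,"tab_rear_right":.052,"corner_front_left":.036,"corner_rear_right":.036,"corner_front_right":.036,"corner_rear_left":.036,"dish":.045}
for t,z in Z.items():
    for d in nets.boxes_of(t,"top")[:3]: print(t,np.round(d["point"],1),round(d["p"],2),at_z("top",d["point"],z).round(4))
E
```

```text
{'clock': np.float64(0.0), 'joints': array([-1.274,  0.469, -0.049,  1.534,  0.024,  1.141, -0.082]), 'qd': array([ 0.001,  0.001,  0.001, -0.   , -0.001, -0.   ,  0.001]), 'joint_efforts': array([-1.0000e-03, -5.0798e+01, -8.1000e-02, -2.3615e+01, -6.1000e-02,
        3.8000e-02,  0.0000e+00]), 'tool_pos': array([0.216, 0.639, 0.191]), 'orientation': array([-0.574,  0.575,  0.412, -0.413]), 'ft_force': array([-0.308, -0.476,  0.02 ]), 'torque': array([-0.042,  0.041, -0.033]), 'grip_width': np.float64(0.087)}
[[ 0.32  -0.001 -0.947]
 [ 0.947 -0.002  0.32 ]
 [-0.002 -1.    -0.   ]]
{'fx': 500.6718108125857, 'fy': 500.6718108125857, 'cx': 316.69627070609505, 'cy': 236.9703397361571, 'eye': array([ 0.4941124 , -0.12907592,  1.07767959]), 'orientation': array([-0.02760822,  0.70843522, -0.70487636,  0.0225088 ])}
{'fx': 520.3762585102083, 'fy': 520.3762585102083, 'cx': 320.05736132860574, 'cy': 238.31253269412446, 'eye': array([0.74541074, 0.524333  , 0.73347571]), 'orientation': array([-0.05082112,  0.11550515,  0.91771117, -0.37667225])}
table [321.1 241.8] 0.8 [ 0.5584 -0.1306  0.03 
[... 187 characters left out ...]
_rear_left [276.8 207.8] 0.68 [ 0.6269 -0.0388  0.052 ]
tab_rear_left [349.  294.6] 0.62 [ 0.4496 -0.1879  0.052 ]
tab_rear_right [365.5 239.5] 0.47 [ 0.5622 -0.2216  0.052 ]
corner_front_left [323.7 243.9] 0.87 [ 0.5537 -0.136   0.036 ]
corner_rear_right [320.7 239.3] 0.71 [ 0.5632 -0.1297  0.036 ]
corner_rear_right [259.4 261.3] 0.57 [ 0.5168 -0.0024  0.036 ]
corner_front_right [321.3 250.2] 0.84 [ 0.5405 -0.1311  0.036 ]
corner_front_right [365.9 235.7] 0.54 [ 0.5712 -0.2239  0.036 ]
corner_rear_left [323.4 243.4] 0.81 [ 0.5547 -0.1354  0.036 ]
dish [210.7 252.2] 0.95 [0.5348 0.0974 0.045 ]
dish [308.8 252.2] 0.72 [ 0.5358 -0.1053  0.045 ]
dish [342.2 337.7] 0.62 [ 0.3619 -0.1745  0.045 ]
```

View pics/top0.png

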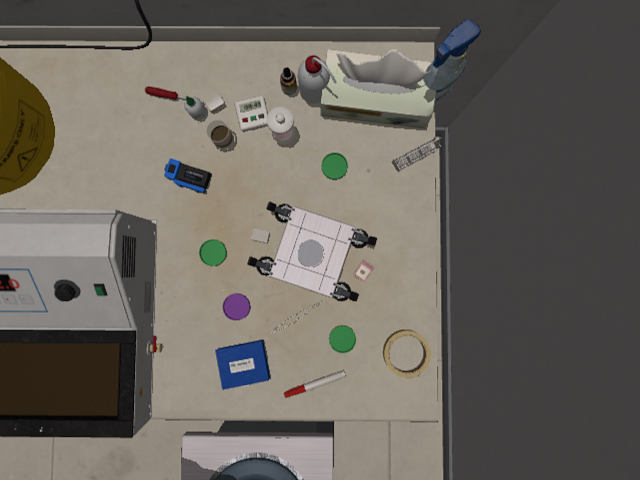

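View pics/side0.png

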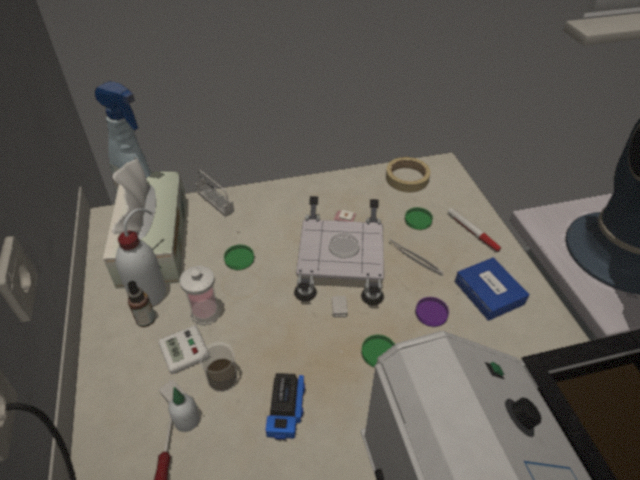

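```bash
python3 - <<'E'
import cv2
im=cv2.imread("pics/top0.png")[180:330,190:390]; cv2.imwrite("pics/topc.png",cv2.resize(im,None,fx=4,fy=4,interpolation=cv2.INTER_CUBIC))
E
```

```text
(no output)
```

View pics/topc.png

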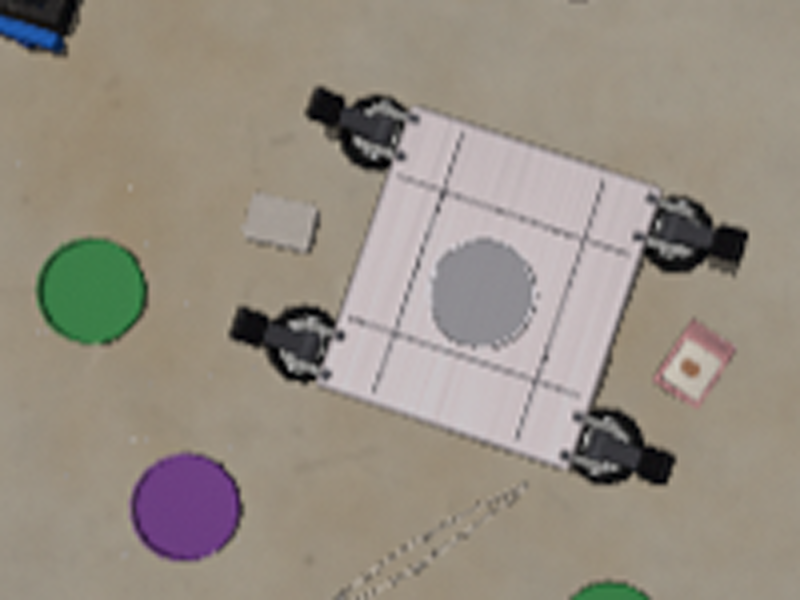

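The table (crop) is turned about -17° with its white plate. Its dish is the grey one, top px (311,253); the green discs at (213,252), (334,166), (342,338) and the purple one at (236,306) are look-alikes. Tabs are at top px FL (252,261), FR (354,296), RL (271,206), RR (372,241). Next I fit the table's pose and measure how high the instrument between the arm and the table stands.

```bash
cat >> h.py <<'E'
from scipy.optimize import least_squares
def tri(a,b):
    (e1,d1),(e2,d2)=ray("top",a),ray("side",b)
    t=np.linalg.lstsq(np.c_[d1,-d2],e2-e1,rcond=None)[0]
    p,q=e1+t[0]*d1,e2+t[1]*d2; return (p+q)/2,np.linalg.norm(p-q)
E
python3 - <<'E'
from h import *
C=lambda x,y:(190+x/4,180+y/4)
obs=[("top",C(412,107),(.078,.07,.036)),("top",C(660,187),(.078,-.07,.036)),("top",C(320,384),(-.078,.07,.036)),("top",C(567,468),(-.078,-.07,.036)),
("top",C(250,326),(-.06,.107,.052)),("top",C(655,465),(-.06,-.107,.052)),("top",C(326,106),(.06,.107,.052)),("top",C(729,245),(.06,-.107,.052))]
sd=[("side",(314,201),(.06,-.107,.052)),("side",(374,204),(-.06,-.107,.052)),("side",(308,264),(0,0,0))]
def W(p,L): c,s=np.cos(p[2]),np.sin(p[2]); return np.array([p[0]+c*L[0]-s*L[1],p[1]+s*L[0]+c*L[1],L[2]])
f=lambda p:np.concatenate([proj(c,W(p,L))-u for c,u,L in obs])
s=least_squares(f,[.55,-.13,-.3]); print(s.x, f(s.x).reshape(-1,2).round(1).tolist())
for c,u,L in sd[:2]: print(u,proj(c,W(s.x,L)).round(1))
print({L:proj("side",W(s.x,L)).round(0) for L in[(.078,.07,.036),(.078,-.07,.036),(-.078,.07,.036),(-.078,-.07,.036)]})
for a,b in[((66,290),(523,413)),((100,290),(495,369)),((118,212),(372,435)),((155,222),(450,333)),((281,115),(199,272)),((313,62),(130,238))]: print(a,tri(a,b))
E
python3 - <<'E'
import cv2
im=cv2.imread("pics/side0.png")[170:320,270:410]; cv2.imwrite("pics/sidec.png",cv2.resize(im,None,fx=4,fy=4,interpolation=cv2.INTER_CUBIC))
E
```

```text
[ 0.53772594 -0.11272785 -0.32109098] [[-0.2, -1.2], [1.2, 0.1], [-1.5, 0.3], [0.7, 1.1], [1.0, 0.7], [-1.1, -0.4], [1.1, 0.5], [-1.1, -1.1]]
(314, 201) [312.4 200.4]
(374, 204) [373.  203.4]
{(0.078, 0.07, 0.036): array([294., 273.]), (0.078, -0.07, 0.036): array([302., 219.]), (-0.078, 0.07, 0.036): array([383., 277.]), (-0.078, -0.07, 0.036): array([382., 223.])}
(66, 290) (array([0.45948425, 0.32196771, 0.18974081]), np.float64(0.003277184851303834))
(100, 290) (array([0.46034255, 0.26281823, 0.18568588]), np.float64(0.0016554791204728765))
(118, 212) (array([0.60976558, 0.26929142, 0.10245919]), np.float64(0.0019773743590694322))
(155, 222) (array([0.540629  , 0.18925913, 0.20156193]), np.float64(0.09711562765045809))
(281, 115) (array([ 0.79747698, -0.0489282 ,  0.10984934]), np.float64(0.01227865948539155))
(313, 62) (array([ 0.89163605, -0.11279999,  0.14659944]), np.float64(0.007280149911930187))
```

View pics/sidec.png

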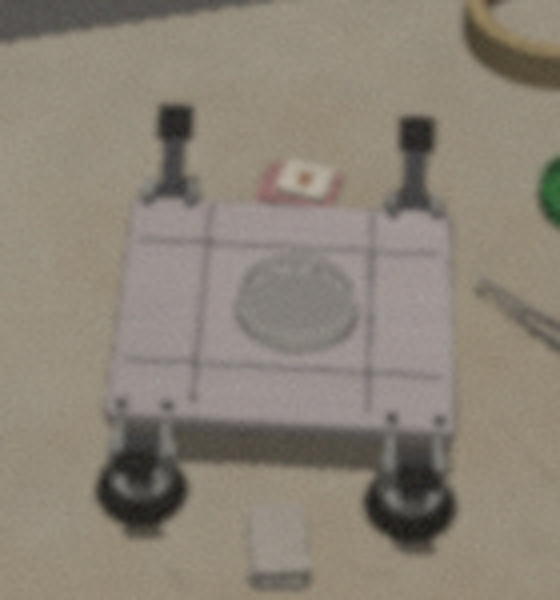

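```bash
python3 -m inch '[[[0,0,0],[0,-0.06,0],0],[[0,0,0],[0,-0.06,0],0],[[0,0,0],[0,-0.06,0],0],[[0,0,0],[-0.02,-0.05,0],0],[[0,0,0],[-0.02,-0.02,0],0]]' 10
```

```text
clock: 1.23
tool_pos: [0.2032, 0.6018, 0.4451]
orientation: [0.576, -0.573, -0.414, 0.411]
ft_force: [-0.3, -0.7, 0.7]
grip_width: 0.0453
```

```bash
python3 -m inch '[[[0,0.1,0],[0,0,-0.06],0],[[0,0.1,0],[0,0,-0.06],0],[[0,0.1,0],[0,0,-0.06],0],[[0,0.1,0],[0,0,-0.06],0],[[0,0.1,0],[0,0,-0.06],0]]'
python3 -m inch '[[[0,0.1,0],[0,0,-0.06],0],[[0,0.1,0],[0,0,-0.06],0],[[0,0.1,0],[0,0,-0.06],0],[[0,0.1,0],[0,0,-0.06],0],[[0,0.1,0],[0,0,-0.06],0]]'
python3 - <<'E'
from h import *
s=get_state(); M=q2R(s["orientation"]); print(M.round(3),s["tool_pos"],s["joints"].round(2))
E
```

```text
clock: 1.85
tool_pos: [0.461, 0.4508, 0.4399]
orientation: [-0.659, 0.659, 0.255, -0.257]
ft_force: [-0.4, 0.5, 0.7]
grip_width: 0.0017
clock: 2.48
tool_pos: [0.6141, 0.1965, 0.4399]
orientation: [-0.702, 0.702, 0.084, -0.086]
ft_force: [0.9, 0.6, -0.2]
grip_width: 0.0004
[[ 0.971 -0.002 -0.239]
 [ 0.239 -0.001  0.971]
 [-0.003 -1.    -0.   ]] [0.61407972 0.19647829 0.43988707] [-0.62  0.33  0.36  1.21 -0.12  1.62 -0.04]
```

```bash
python3 -m inch '[[[0,0.112,0],[-0.03,0,-0.045],0],[[0,0.112,0],[-0.02,0.04,-0.045],0],[[0,0.112,0],[-0.01,0.04,-0.045],0],[[0,0.112,0],[0,0.04,-0.045],0],[[0,0.114,0],[0,0.04,-0.045],0]]'
cat >> h.py <<'E'
T=np.array([.5377,-.1127,-.3211])
def tab(L): c,s=np.cos(T[2]),np.sin(T[2]); return np.array([T[0]+c*L[0]-s*L[1],T[1]+s*L[0]+c*L[1],L[2]])
def go(L):
    s=get_state(); M=q2R(s["orientation"]); h=np.degrees(np.arctan2(M[1,0],M[0,0])); g=tab(L)
    print("clock",s["clock"],"tcp",s["tool_pos"].round(4),"goal",g.round(4),"tool delta",(M.T@(g-s["tool_pos"])).round(4),"turn y",np.radians(h-np.degrees(T[2])).round(3),"down",M[:,1].round(3),"F",s["ft_force"].round(1))
E
python3 -c "
from h import *
go((-.06,.054,.036))"
```

```text
clock: 3.1
tool_pos: [0.5584, -0.0344, 0.2799]
orientation: [0.698, -0.698, 0.113, -0.112]
ft_force: [1.4, -0.2, 0.1]
grip_width: 0.0004
clock 3.1 tcp [ 0.5584 -0.0344  0.2799] goal [ 0.4978 -0.0425  0.036 ] tool delta [-0.0546  0.244  -0.0268] turn y 0.0 down [-0.001  0.001 -1.   ] F [ 1.4 -0.2  0.1]
```

```bash
python3 -m inch '[[[0,0,0],[-0.03,0.03,-0.015],0],[[0,0,0],[-0.024,0.06,-0.012],0],[[0,0,0],[0,0.06,0],0],[[0,0,0],[0,0.06,0],0],[[0,0,0],[0,0.01,0],0]]'
python3 -m inch '[[[0,0,0],[0,0,0],0],[[0,0,0],[0,0,0],0]]'
python3 - <<'E'
from h import *
go((-.06,.054,.036))
a=snap("top","t1.png");b=snap("side","s1.png")
f=lambda i:cv2.resize(i,None,fx=2.5,fy=2.5,interpolation=cv2.INTER_CUBIC)
cv2.imwrite("pics/c1.png",np.hstack([f(a[180:330,230:390]),f(b[180:330,270:430])])[:,:,::-1])
E
```

```text
clock: 3.72
tool_pos: [0.4969, -0.0415, 0.0615]
orientation: [-0.698, 0.699, -0.115, 0.108]
ft_force: [-1.1, -0.5, 0.1]
grip_width: 0.0005
clock: 3.98
tool_pos: [0.5035, -0.0417, 0.0672]
orientation: [0.699, -0.698, 0.11, -0.113]
ft_force: [1.0, -0.6, 0.4]
grip_width: 0.0008
clock 3.975 tcp [ 0.5035 -0.0417  0.0672] goal [ 0.4978 -0.0425  0.036 ] tool delta [-0.0053  0.0312 -0.0026] turn y 0.004 down [ 0.004  0.001 -1.   ] F [ 1.  -0.6  0.4]
```

View pics/c1.png

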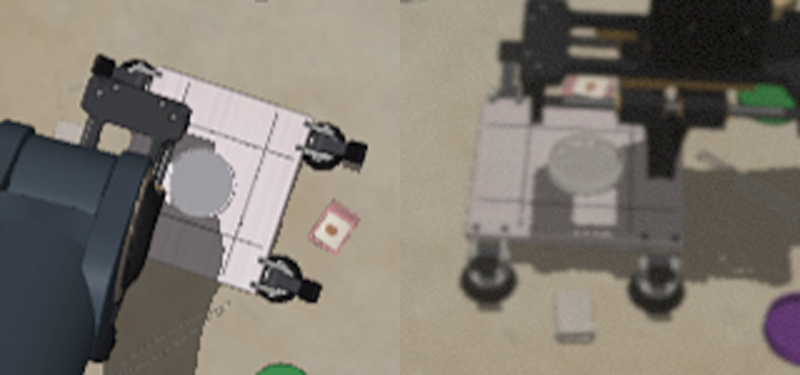

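The side view shows the fingertips above the plate's front-left corner region, around crop (662,175). Levers, dish and bystanders are untouched.

```bash
python3 -m inch '[[[0,0,0],[-0.004,0.01,-0.003],0],[[0,0,0],[0,0.01,0],0],[[0,0,0],[0,0,0],0]]'; python3 -m inch '[[[0,0,0],[0,0.004,0],0],[[0,0,0],[0,0,0],0]]'; python3 -m inch '[[[0,0,0],[0,0.004,0],0],[[0,0,0],[0,0,0],0]]'
```

```text
clock: 4.45
tool_pos: [0.4958, -0.0432, 0.0441]
orientation: [-0.698, 0.698, -0.112, 0.111]
ft_force: [0.1, -0.4, 0.1]
grip_width: 0.0006
clock: 4.7
tool_pos: [0.4968, -0.0432, 0.0408]
orientation: [-0.698, 0.698, -0.112, 0.111]
ft_force: [0.2, 0.4, -0.1]
grip_width: 0.0006
clock: 4.95
tool_pos: [0.4967, -0.0431, 0.0368]
orientation: [-0.698, 0.698, -0.112, 0.111]
ft_force: [-0.6, 0.1, -0.1]
grip_width: 0.0007
```

```bash
for i in 1; do python3 -m inch '[[[0,0,0],[0,0.002,0],0],[[0,0,0],[0,0,0],0]]'; done; python3 -m inch '[[[0,0,0],[0,0.001,0],0],[[0,0,0],[0,0,0],0]]';python3 -m inch '[[[0,0,0],[0,0.001,0],0],[[0,0,0],[0,0,0],0]]'
```

```text
clock: 5.2
tool_pos: [0.4968, -0.0432, 0.0349]
orientation: [0.698, -0.698, 0.112, -0.111]
ft_force: [0.4, 0.1, -0.2]
grip_width: 0.0002
clock: 5.45
tool_pos: [0.4968, -0.0432, 0.034]
orientation: [0.698, -0.698, 0.112, -0.112]
ft_force: [-0.4, 0.3, 0.4]
grip_width: 0.0006
clock: 5.7
tool_pos: [0.4968, -0.0432, 0.033]
orientation: [0.698, -0.698, 0.112, -0.112]
ft_force: [-0.3, -0.1, 0.6]
grip_width: 0.0004
```

```bash
python3 -m inch '[[[0,0,0],[0,0.001,0],0],[[0,0,0],[0,0,0],0]]'; python3 -m inch '[[[0,0,0],[0,0.001,0],0],[[0,0,0],[0,0,0],0]]'
python3 - <<'E'
from h import *
a=snap("top","t2.png");b=snap("side","s2.png")
f=lambda i:cv2.resize(i,None,fx=2.5,fy=2.5,interpolation=cv2.INTER_CUBIC)
cv2.imwrite("pics/c2.png",np.hstack([f(a[180:330,230:390]),f(b[180:330,270:430])])[:,:,::-1])
E
```

```text
clock: 5.95
tool_pos: [0.4968, -0.0432, 0.032]
orientation: [0.698, -0.698, 0.112, -0.112]
ft_force: [-0.1, 0.3, 0.3]
grip_width: 0.0009
clock: 6.2
tool_pos: [0.4968, -0.0432, 0.031]
orientation: [0.698, -0.698, 0.112, -0.112]
ft_force: [0.1, -0.1, -0.2]
grip_width: 0.0005
```

View pics/c2.png

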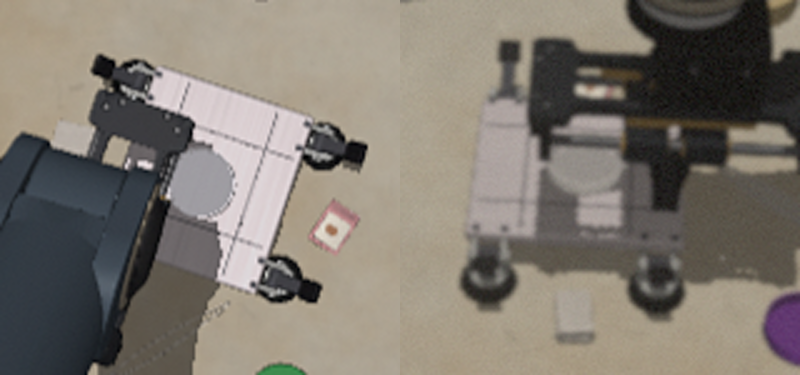

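```bash
python3 - <<'E'
from h import *
s=get_state(); print(s["tool_pos"],s["ft_force"],s["joint_efforts"].round(2))
p=proj("side",s["tool_pos"]);print(p, (p-[270,180])*2.5)
b=cv2.imread("pics/s2.png");a=cv2.imread("pics/s1.png")
f=lambda i:cv2.resize(i[220:300,330:410],None,fx=5,fy=5,interpolation=cv2.INTER_CUBIC)
o=cv2.imread("pics/side0.png")
cv2.imwrite("pics/c3.png",np.hstack([f(o),f(b)]))
E
```

```text
[ 0.49685205 -0.0432091   0.03103549] [-0.04089493 -1.04491569 -0.6211324 ] [ -0.   -37.1    4.28 -15.28  -0.04   0.04   0.  ]
[372.76322261 271.52231826] [256.90805653 228.80579564]
```

View pics/c3.png

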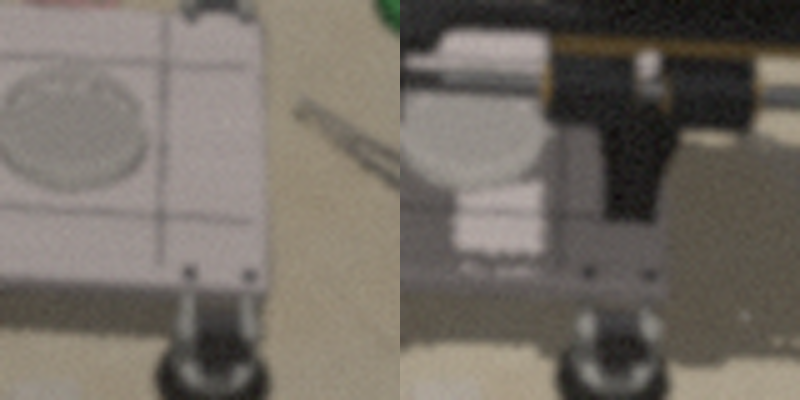

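```bash
python3 - <<'E'
from h import *
print(proj("side",(.4985,-.043,.063)),proj("side",(.5035,-.0417,.0672)))
for dz in(0,.005,.01,.015,.02):
  print(dz,[proj("side",tab((-.06+a,.054+b,.031+dz))).round(0) for a in(-.015,.015) for b in(.0095,-.0095)])
print(proj("side",tab((-.06,.054,.036))), proj("top",tab((-.06,.054,.036))))
E
```

```text
[373.33914651 259.72139144] [371.03135881 259.14931241]
0 [array([381., 276.]), array([381., 268.]), array([364., 275.]), array([364., 267.])]
0.005 [array([381., 275.]), array([381., 267.]), array([364., 274.]), array([364., 266.])]
0.01 [array([381., 273.]), array([381., 265.]), array([364., 272.]), array([364., 264.])]
0.015 [array([382., 271.]), array([381., 263.]), array([364., 270.]), array([365., 262.])]
0.02 [array([382., 269.]), array([382., 261.]), array([365., 268.]), array([365., 260.])]
[372.59340259 270.06924041] [278.56203326 270.5274647 ]
```

```bash
python3 - <<'E'
from h import *
b=cv2.imread("pics/s2.png")[235:290,345:400]
b=cv2.convertScaleAbs(b,alpha=1.8); b=cv2.resize(b,None,fx=10,fy=10,interpolation=cv2.INTER_NEAREST)
cv2.imwrite("pics/c4.png",b)
E
```

```text
(no output)
```

View pics/c4.png

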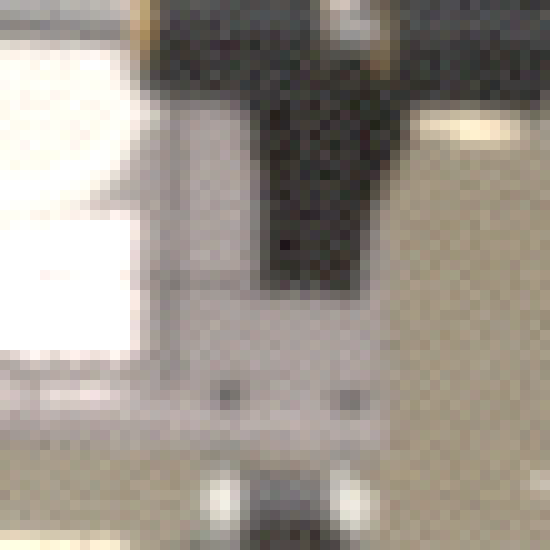

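```bash
python3 - <<'E'
from h import *
c,s=np.cos(T[2]),np.sin(T[2])
for px in((376,264),):
  for z in(.031,.036,.045,.055):
    p=at_z("side",px,z); d=p[:2]-T[:2]; print(z,p.round(4),"table",(np.array([[c,s],[-s,c]])@d).round(4))
E
python3 -m inch '[[[0,0,0],[0,0.002,0],0],[[0,0,0],[0,0,0],0]]'
python3 -m inch '[[[0,0,0],[0,0.002,0],0],[[0,0,0],[0,0,0],0]]'
```

```text
0.031 [ 0.4854 -0.0589  0.031 ] table [-0.0666  0.0345]
0.036 [ 0.4872 -0.0548  0.036 ] table [-0.0662  0.039 ]
0.045 [ 0.4906 -0.0473  0.045 ] table [-0.0654  0.0472]
0.055 [ 0.4943 -0.039   0.055 ] table [-0.0645  0.0562]
clock: 6.55
tool_pos: [0.4967, -0.0432, 0.0289]
orientation: [-0.698, 0.698, -0.112, 0.111]
ft_force: [-0.4, -0.3, -0.8]
grip_width: 0.0008
clock: 6.8
tool_pos: [0.4967, -0.0432, 0.0269]
orientation: [0.698, -0.698, 0.112, -0.111]
ft_force: [-0.3, 0.0, 0.1]
grip_width: 0.0003
```

```bash
for i in 1; do python3 -m inch '[[[0,0,0],[0,0.002,0],0],[[0,0,0],[0,0,0],0]]'
python3 -m inch '[[[0,0,0],[0,0.002,0],0],[[0,0,0],[0,0,0],0]]'; done
python3 - <<'E'
from h import *
b=snap("side","s3.png")[:,:,::-1][235:290,345:400]
b=cv2.convertScaleAbs(b,alpha=1.8); b=cv2.resize(b,None,fx=10,fy=10,interpolation=cv2.INTER_NEAREST)
cv2.imwrite("pics/c5.png",b)
E
```

```text
clock: 7.05
tool_pos: [0.4967, -0.0432, 0.0249]
orientation: [0.698, -0.698, 0.112, -0.111]
ft_force: [-0.4, 0.1, -0.0]
grip_width: 0.0006
clock: 7.3
tool_pos: [0.4968, -0.0432, 0.0229]
orientation: [0.698, -0.698, 0.112, -0.111]
ft_force: [0.1, 0.7, 0.2]
grip_width: 0.0003
```

View pics/c5.png

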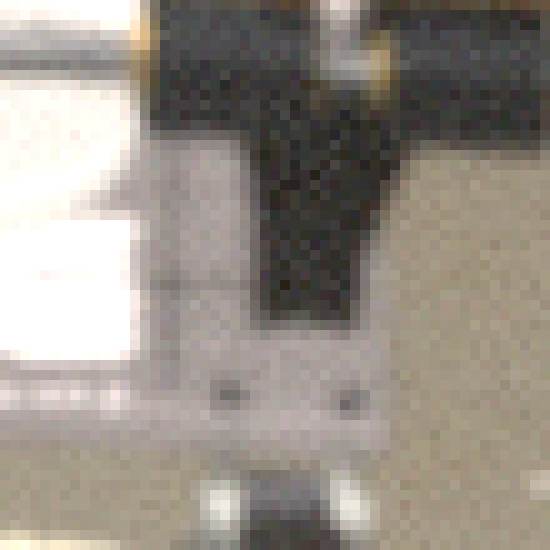

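```bash
python3 -m inch '[[[0,0,0],[0,0.002,0],0],[[0,0,0],[0,0,0],0]]'
python3 -m inch '[[[0,0,0],[0,0.0015,0],0],[[0,0,0],[0,0,0],0]]';python3 -m inch '[[[0,0,0],[0,0.001,0],0],[[0,0,0],[0,0,0],0]]';python3 -m inch '[[[0,0,0],[0,0.001,0],0],[[0,0,0],[0,0,0],0]]'
```

```text
clock: 7.6
tool_pos: [0.4967, -0.0432, 0.0209]
orientation: [0.698, -0.698, 0.112, -0.111]
ft_force: [0.2, -0.0, 0.3]
grip_width: 0.0004
clock: 7.85
tool_pos: [0.4968, -0.0432, 0.0194]
orientation: [0.698, -0.698, 0.112, -0.112]
ft_force: [-0.6, 0.3, -1.2]
grip_width: 0.0007
clock: 8.1
tool_pos: [0.4968, -0.0432, 0.0185]
orientation: [0.698, -0.698, 0.112, -0.112]
ft_force: [-0.8, 0.2, 0.2]
grip_width: 0.0004
clock: 8.35
tool_pos: [0.4968, -0.0432, 0.0175]
orientation: [0.698, -0.698, 0.112, -0.112]
ft_force: [0.0, -0.4, -0.6]
grip_width: 0.0006
```

```bash
python3 -m inch '[[[0,0,0],[0,0.001,0],0],[[0,0,0],[0,0,0],0]]'
python3 -m inch '[[[0,0,0],[0,0.001,0],0],[[0,0,0],[0,0,0],0]]';python3 -m inch '[[[0,0,0],[0,0.001,0],0],[[0,0,0],[0,0,0],0]]';python3 -m inch '[[[0,0,0],[0,0.001,0],0],[[0,0,0],[0,0,0],0]]'
python3 - <<'E'
from h import *
b=snap("side","s4.png")[:,:,::-1][235:290,345:400]
b=cv2.convertScaleAbs(b,alpha=1.8); b=cv2.resize(b,None,fx=10,fy=10,interpolation=cv2.INTER_NEAREST)
cv2.imwrite("pics/c6.png",b)
E
```

```text
clock: 8.6
tool_pos: [0.4968, -0.0432, 0.0165]
orientation: [0.698, -0.698, 0.112, -0.112]
ft_force: [0.4, 1.3, -0.1]
grip_width: 0.0006
clock: 8.85
tool_pos: [0.4968, -0.0432, 0.0155]
orientation: [0.698, -0.698, 0.112, -0.112]
ft_force: [-0.6, 0.1, -0.0]
grip_width: 0.0
clock: 9.1
tool_pos: [0.4968, -0.0432, 0.0145]
orientation: [0.698, -0.698, 0.112, -0.112]
ft_force: [-0.5, -0.2, -0.1]
grip_width: 0.0004
clock: 9.35
tool_pos: [0.4968, -0.0432, 0.0135]
orientation: [0.698, -0.698, 0.112, -0.112]
ft_force: [-0.4, -0.4, 0.0]
grip_width: 0.0006
```

View pics/c6.png

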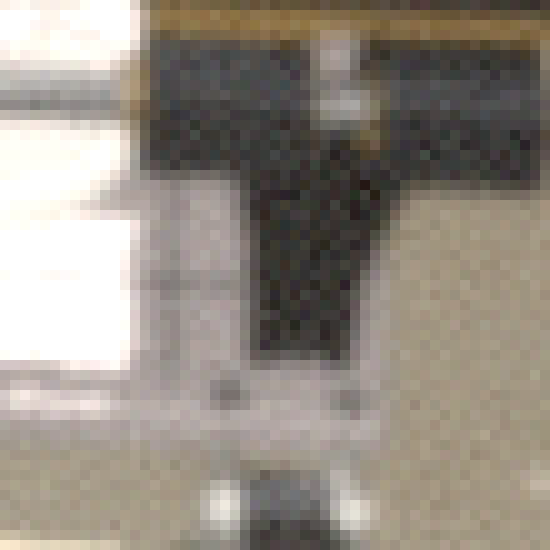

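```bash
python3 -m inch '[[[0,0,0],[0,0.001,0],0],[[0,0,0],[0,0,0],0]]'
python3 -m inch '[[[0,0,0],[0,0.001,0],0],[[0,0,0],[0,0,0],0]]';python3 -m inch '[[[0,0,0],[0,0.001,0],0],[[0,0,0],[0,0,0],0]]'
python3 - <<'E'
from h import *
c,s=np.cos(T[2]),np.sin(T[2])
for z in(.031,.036,.04,.045):
    p=at_z("side",(375,271),z); d=p[:2]-T[:2]; print(z,p.round(4),"table",(np.array([[c,s],[-s,c]])@d).round(4))
E
```

```text
clock: 9.65
tool_pos: [0.4968, -0.0432, 0.0125]
orientation: [0.698, -0.698, 0.112, -0.112]
ft_force: [-0.1, 0.6, 0.1]
grip_width: 0.0006
clock: 9.9
tool_pos: [0.4968, -0.0432, 0.0115]
orientation: [0.698, -0.698, 0.112, -0.112]
ft_force: [0.5, 0.4, -0.2]
grip_width: 0.0001
clock: 10.15
tool_pos: [0.4968, -0.0432, 0.0105]
orientation: [0.698, -0.698, 0.112, -0.112]
ft_force: [-0.1, 0.4, -0.3]
grip_width: 0.0005
0.031 [ 0.4926 -0.0434  0.031 ] table [-0.0647  0.0515]
0.036 [ 0.4944 -0.0394  0.036 ] table [-0.0643  0.0559]
0.04 [ 0.4958 -0.0362  0.04  ] table [-0.0639  0.0594]
0.045 [ 0.4976 -0.0321  0.045 ] table [-0.0635  0.0638]
```

```bash
python3 -m inch '[[[0,0,0],[0,0.001,0],0],[[0,0,0],[0,0,0],0]]'
python3 -m inch '[[[0,0,0],[0,0.001,0],0],[[0,0,0],[0,0,0],0]]';python3 -m inch '[[[0,0,0],[0,0.001,0],0],[[0,0,0],[0,0,0],0]]'
python3 - <<'E'
from h import *
print(get_state()["joint_efforts"].round(2))
b=snap("side","s5.png")[:,:,::-1][200:320,280:440]
b=cv2.convertScaleAbs(b,alpha=1.5); b=cv2.resize(b,None,fx=5,fy=5,interpolation=cv2.INTER_NEAREST)
cv2.imwrite("pics/c7.png",b)
E
```

```text
clock: 10.4
tool_pos: [0.4968, -0.0432, 0.0095]
orientation: [0.698, -0.698, 0.112, -0.112]
ft_force: [-0.5, -0.6, 0.4]
grip_width: 0.0006
clock: 10.65
tool_pos: [0.4968, -0.0432, 0.0085]
orientation: [0.698, -0.698, 0.112, -0.112]
ft_force: [-0.1, -0.1, -0.6]
grip_width: 0.0002
clock: 10.9
tool_pos: [0.4968, -0.0432, 0.0075]
orientation: [0.698, -0.698, 0.112, -0.112]
ft_force: [-0.2, -1.4, -0.4]
grip_width: 0.0006
[ 0.000e+00 -3.842e+01  4.400e+00 -1.414e+01 -4.000e-02  3.000e-02
  0.000e+00]
```

View pics/c7.png

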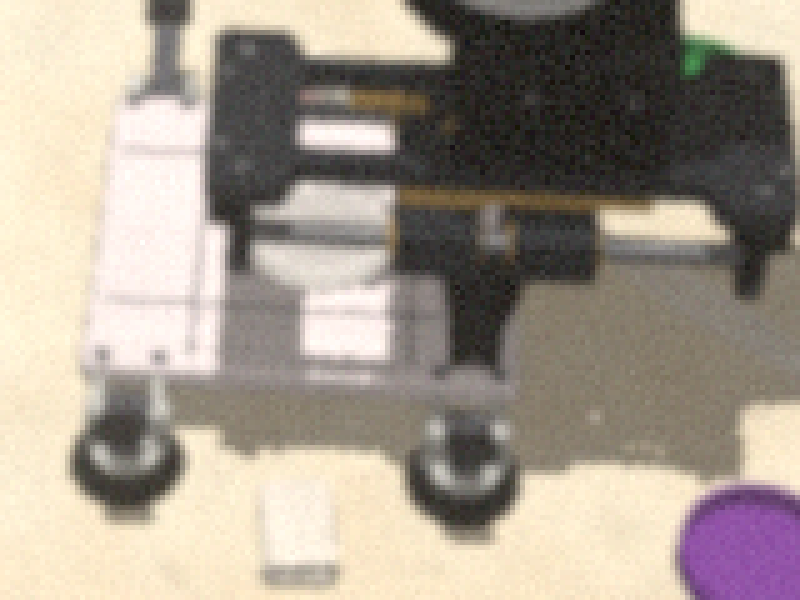

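```bash
python3 - <<'E'
from h import *
b=snap("top","t5.png")[:,:,::-1][190:310,220:380]
cv2.imwrite("pics/c8.png",cv2.resize(cv2.convertScaleAbs(b,alpha=1.5),None,fx=5,fy=5,interpolation=cv2.INTER_NEAREST))
E
```

```text
(no output)
```

View pics/c8.png

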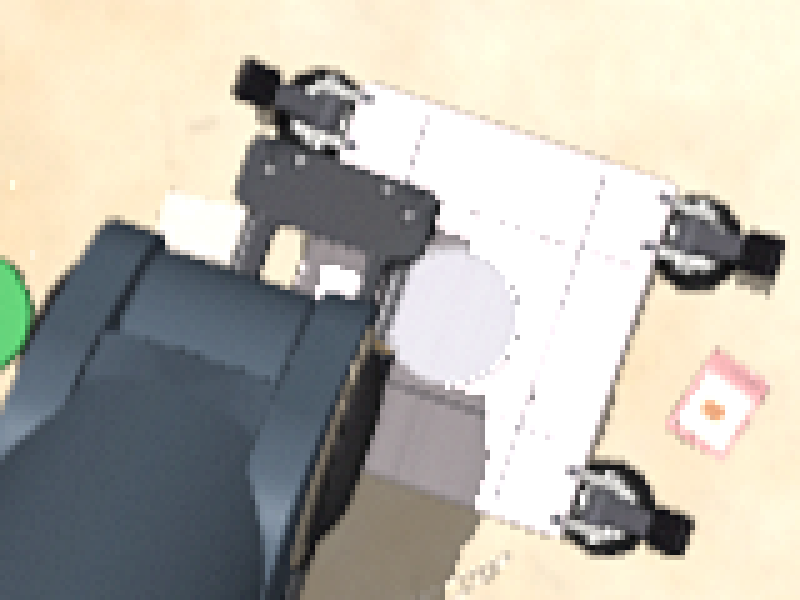

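```bash
python3 - <<'E'
from h import *
c,s=np.cos(T[2]),np.sin(T[2])
def tf(p): return np.r_[np.array([[c,s],[-s,c]])@(p[:2]-T[:2]),p[2]].round(4)
for a,b in[((307.5,229.5),(324.4,207)),((270,219),(322.5,241)),((307,234),(339,208)),((268,230),(337,241))]:
    p,e=tri(a,b); print(p.round(4),round(e,4),tf(p))
print(tf(get_state()["tool_pos"]))
E
```

```text
[ 0.5727 -0.1046  0.149 ] 0.0024 [0.0307 0.0187 0.149 ]
[ 0.5936 -0.0341  0.1423] 0.0008 [0.0282 0.0922 0.1423]
[ 0.5568 -0.1008  0.148 ] 0.0188 [0.0143 0.0173 0.148 ]
[ 0.5719 -0.0301  0.141 ] 0.003 [0.0064 0.0892 0.141 ]
[-0.0607  0.053   0.0075]
```

The gripper body triangulates to table-frame (−0.066, 0.0555), so x and y agree within 5 mm. The visible tip is about 30 mm higher than the reported TCP, so contact should come soon. I'll keep going by feel.

```bash
python3 -m inch '[[[0,0,0],[0.003,0,0],0],[[0,0,0],[0,0.001,0],0],[[0,0,0],[0,0,0],0]]'
python3 -m inch '[[[0,0,0],[0,0.001,0],0],[[0,0,0],[0,0,0],0]]';python3 -m inch '[[[0,0,0],[0,0.001,0],0],[[0,0,0],[0,0,0],0]]';python3 -m inch '[[[0,0,0],[0,0.001,0],0],[[0,0,0],[0,0,0],0]]'
```

```text
clock: 11.38
tool_pos: [0.4996, -0.0442, 0.0065]
orientation: [0.698, -0.698, 0.112, -0.112]
ft_force: [-0.0, -0.6, -0.5]
grip_width: 0.0005
clock: 11.62
tool_pos: [0.4996, -0.0442, 0.0055]
orientation: [0.698, -0.698, 0.112, -0.112]
ft_force: [-0.4, -0.2, 0.2]
grip_width: 0.0007
clock: 11.88
tool_pos: [0.4997, -0.0441, 0.0053]
orientation: [0.699, -0.698, 0.112, -0.112]
ft_force: [-2.6, 0.6, 7.3]
grip_width: 0.0003
clock: 12.12
tool_pos: [0.4997, -0.0441, 0.0051]
orientation: [0.699, -0.698, 0.112, -0.112]
ft_force: [-5.6, 0.3, 17.0]
grip_width: 0.0005
```

```bash
python3 - <<'E'
from h import *
s=get_state();print(s["ft_force"],s["torque"])
b=snap("side","s6.png")[:,:,::-1][200:320,280:440]
b=cv2.convertScaleAbs(b,alpha=1.5); b=cv2.resize(b,None,fx=5,fy=5,interpolation=cv2.INTER_NEAREST)
cv2.imwrite("pics/c9.png",b)
E
```

```text
[-5.5542696   0.31312536 16.97490774] [0.06167675 1.20180828 0.05144714]
```

View pics/c9.png

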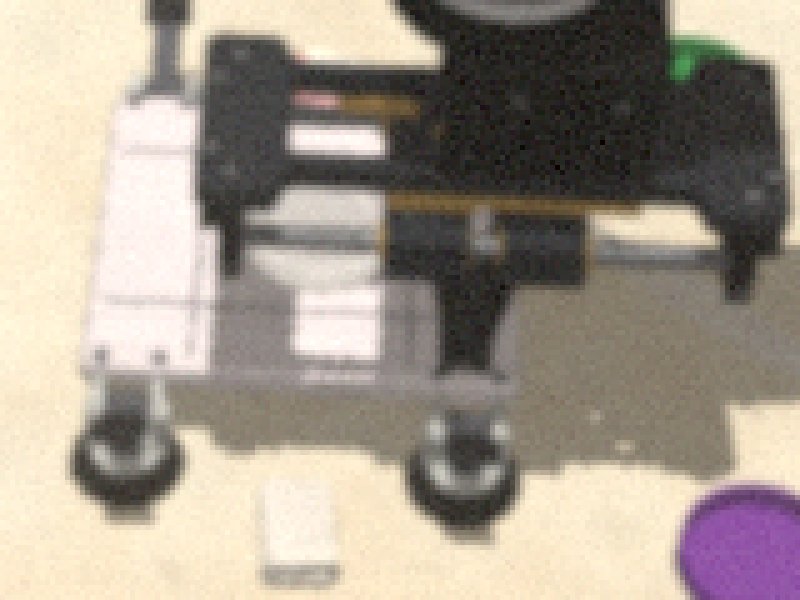

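```bash
python3 -m inch '[[[0,0,0],[0,-0.03,0],0],[[0,0,0],[0,0,-0.055],0],[[0,0,0],[0,0,-0.053],0],[[0,0,0],[0,0.015,0],0],[[0,0,0],[0,0.01,0],0]]'
python3 -m inch '[[[0,0,0],[0,0,0],0],[[0,0,0],[0,0,0],0]]'
python3 -c "
from h import *
go((-.06,-.054,.0055))"
```

```text
clock: 12.8
tool_pos: [0.4659, -0.1462, 0.0077]
orientation: [0.698, -0.698, 0.112, -0.111]
ft_force: [0.0, -0.3, -0.4]
grip_width: 0.0004
clock: 13.05
tool_pos: [0.4665, -0.1457, 0.0084]
orientation: [0.698, -0.698, 0.111, -0.111]
ft_force: [-0.2, 0.8, 0.2]
grip_width: 0.0006
clock 13.05 tcp [ 0.4665 -0.1457  0.0084] goal [ 0.4637 -0.145   0.0055] tool delta [-0.0029  0.0029 -0.0002] turn y 0.006 down [-0.  0. -1.] F [-0.2  0.8  0.2]
```

```bash
python3 -m inch '[[[0,0,0],[-0.002,0.001,0],0],[[0,0,0],[0,0,0],0]]';python3 -m inch '[[[0,0,0],[0,0.001,0],0],[[0,0,0],[0,0,0],0]]';python3 -m inch '[[[0,0,0],[0,0.001,0],0],[[0,0,0],[0,0,0],0]]';python3 -m inch '[[[0,0,0],[0,0.001,0],0],[[0,0,0],[0,0,0],0]]'
```

```text
clock: 13.3
tool_pos: [0.4641, -0.1458, 0.0077]
orientation: [0.698, -0.698, 0.111, -0.111]
ft_force: [0.3, 0.2, -0.1]
grip_width: -0.0001
clock: 13.55
tool_pos: [0.4642, -0.1461, 0.0065]
orientation: [0.698, -0.698, 0.112, -0.112]
ft_force: [0.4, -0.1, 0.7]
grip_width: 0.0002
clock: 13.8
tool_pos: [0.4641, -0.1462, 0.0055]
orientation: [0.698, -0.698, 0.112, -0.112]
ft_force: [0.1, 0.3, 0.6]
grip_width: 0.0008
clock: 14.05
tool_pos: [0.4642, -0.1462, 0.0053]
orientation: [0.699, -0.698, 0.112, -0.112]
ft_force: [-2.3, 0.9, 9.8]
grip_width: 0.0005
```

```bash
python3 -m inch '[[[0,0,0],[0,-0.03,0],0],[[0,0,0],[0.06,0,0],0],[[0,0,0],[0.06,0,0],0],[[0,0,0],[0,0.015,0],0],[[0,0,0],[0,0.011,0],0]]'
python3 -m inch '[[[0,0,0],[0,0,0],0],[[0,0,0],[0,0,0],0]]'
python3 -c "
from h import *
go((.06,-.054,.0055))"
```

```text
clock: 14.68
tool_pos: [0.5767, -0.1833, 0.0071]
orientation: [0.698, -0.698, 0.113, -0.111]
ft_force: [-0.9, 1.0, -0.0]
grip_width: 0.0006
clock: 14.92
tool_pos: [0.5774, -0.1833, 0.0087]
orientation: [0.698, -0.698, 0.112, -0.112]
ft_force: [0.1, 0.1, 0.3]
grip_width: 0.0002
clock 14.925 tcp [ 0.5774 -0.1833  0.0087] goal [ 0.5776 -0.1829  0.0055] tool delta [0.     0.0032 0.0005] turn y 0.004 down [-0.  0. -1.] F [0.1 0.1 0.3]
```

```bash
python3 -m inch '[[[0,0,0],[0,0.0015,0],0],[[0,0,0],[0,0,0],0]]';python3 -m inch '[[[0,0,0],[0,0.001,0],0],[[0,0,0],[0,0,0],0]]';python3 -m inch '[[[0,0,0],[0,0.001,0],0],[[0,0,0],[0,0,0],0]]';python3 -m inch '[[[0,0,0],[0,0.001,0],0],[[0,0,0],[0,0,0],0]]'
```

```text
clock: 15.18
tool_pos: [0.5782, -0.1834, 0.0074]
orientation: [0.698, -0.698, 0.111, -0.112]
ft_force: [-0.5, 0.1, 0.2]
grip_width: 0.0003
clock: 15.42
tool_pos: [0.5781, -0.1835, 0.006]
orientation: [0.698, -0.698, 0.112, -0.112]
ft_force: [-0.0, -0.4, 0.4]
grip_width: 0.0006
clock: 15.68
tool_pos: [0.5783, -0.1836, 0.0054]
orientation: [0.698, -0.698, 0.112, -0.112]
ft_force: [-0.5, 1.0, 3.3]
grip_width: 0.0004
clock: 15.92
tool_pos: [0.5784, -0.1836, 0.0052]
orientation: [0.698, -0.698, 0.111, -0.112]
ft_force: [-2.8, 1.5, 9.5]
grip_width: 0.0003
```

```bash
python3 -m inch '[[[0,0,0],[0,-0.03,0],0],[[0,0,0],[0,0,0.055],0],[[0,0,0],[0,0,0.053],0],[[0,0,0],[0,0.015,0],0],[[0,0,0],[0,0.011,0],0]]'
python3 -m inch '[[[0,0,0],[0,0,0],0],[[0,0,0],[0,0,0],0]]'
python3 -c "
from h import *
go((.06,.054,.0055)); snap('side','s7.png')"
python3 -m inch '[[[0,0,0],[0,0.0015,0],0],[[0,0,0],[0,0,0],0]]';python3 -m inch '[[[0,0,0],[0,0.001,0],0],[[0,0,0],[0,0,0],0]]';python3 -m inch '[[[0,0,0],[0,0.001,0],0],[[0,0,0],[0,0,0],0]]';python3 -m inch '[[[0,0,0],[0,0.001,0],0],[[0,0,0],[0,0,0],0]]'
```

```text
clock: 16.55
tool_pos: [0.6112, -0.0813, 0.007]
orientation: [-0.698, 0.699, -0.112, 0.111]
ft_force: [0.1, 0.1, -0.3]
grip_width: 0.0008
clock: 16.8
tool_pos: [0.6116, -0.0827, 0.0082]
orientation: [-0.698, 0.698, -0.112, 0.113]
ft_force: [-0.2, -0.1, 0.8]
grip_width: 0.0005
clock 16.8 tcp [ 0.6116 -0.0827  0.0082] goal [ 0.6117 -0.0804  0.0055] tool delta [-0.0007  0.0027  0.0022] turn y 0.002 down [ 0.    -0.001 -1.   ] F [-0.2 -0.1  0.8]
clock: 17.1
tool_pos: [0.6119, -0.0811, 0.0067]
orientation: [0.698, -0.698, 0.112, -0.112]
ft_force: [-0.3, -0.8, -0.7]
grip_width: 0.0007
clock: 17.35
tool_pos: [0.6118, -0.0808, 0.0055]
orientation: [0.698, -0.698, 0.112, -0.112]
ft_force: [0.8, -0.2, 0.1]
grip_width: 0.0007
clock: 17.6
tool_pos: [0.6121, -0.0808, 0.0049]
orientation: [0.698, -0.698, 0.111, -0.112]
ft_force: [-0.6, -0.4, 2.6]
grip_width: 0.0
clock: 17.85
tool_pos: [0.6124, -0.0807, 0.0039]
orientation: [0.698, -0.698, 0.111, -0.112]
ft_force: [-0.2, 0.9, 4.4]
grip_width: 0.0009
```

Here the plate gives: z fell to 3.9 mm at 4.4 N. Pressing on to the stop.

```bash
python3 -m inch '[[[0,0,0],[0,0.001,0],0],[[0,0,0],[0,0,0],0]]';python3 -m inch '[[[0,0,0],[0,0.001,0],0],[[0,0,0],[0,0,0],0]]'; python3 -m inch '[[[0,0,0],[0,0.001,0],0],[[0,0,0],[0,0,0],0]]'
python3 - <<'E'
from h import *
b=snap("side","s8.png")[:,:,::-1][200:320,280:440]
a=cv2.imread("pics/s7.png")[200:320,280:440]
cv2.imwrite("pics/c10.png",np.hstack([cv2.resize(cv2.convertScaleAbs(x[:,:80+30]),None,fx=3.5,fy=3.5) for x in(a,b)]))
E
```

```text
clock: 18.1
tool_pos: [0.6127, -0.0807, 0.003]
orientation: [0.698, -0.698, 0.111, -0.112]
ft_force: [0.4, 1.9, 5.4]
grip_width: 0.0006
clock: 18.35
tool_pos: [0.6129, -0.0806, 0.0026]
orientation: [0.699, -0.698, 0.111, -0.112]
ft_force: [0.1, 2.3, 9.6]
grip_width: 0.0006
clock: 18.6
tool_pos: [0.613, -0.0806, 0.0024]
orientation: [0.699, -0.698, 0.111, -0.112]
ft_force: [-1.8, 2.5, 14.8]
grip_width: 0.0005
```

View pics/c10.png

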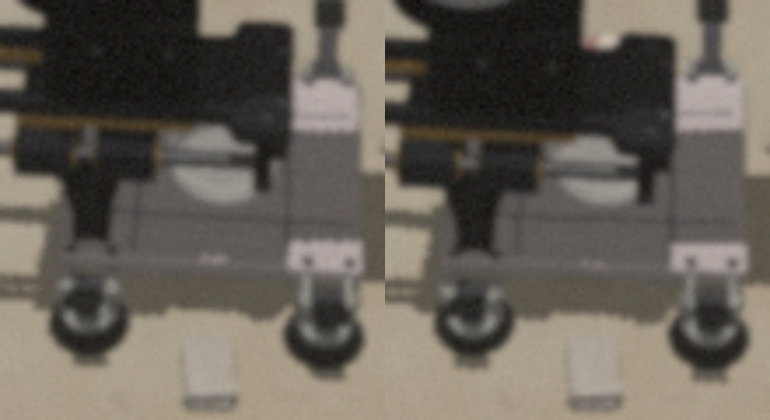

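Rear left is the soft corner: it sank 3 mm to a stop at about 5 N, while the other three stood hard at 10–17 N. Next, its tab. Contact at z_rep 5.5 mm for a 36 mm surface means the reported z reads 30.5 mm low, so I expect the tab edge near z_rep 0.026 and flat near −0.0005.

```bash
python3 -m inch '[[[0,0,0],[0,-0.045,0],0],[[0,0,0],[0.001,0,0.03],0],[[0,0,0],[0,0,0.027],0],[[0,0,0],[0,0.006,0],0],[[0,0,0],[0,0,0],0]]'
python3 -m inch '[[[0,0,0],[0,0,0],0]]'
python3 - <<'E'
from h import *
go((.06,.110,.0215))
a=snap("top","t9.png")[:,:,::-1];b=snap("side","s9.png")[:,:,::-1]
f=lambda i:cv2.resize(i,None,fx=3,fy=3,interpolation=cv2.INTER_CUBIC)
cv2.imwrite("pics/c11.png",np.hstack([f(a[180:310,220:350]),f(b[190:320,250:380])]))
E
```

```text
clock: 19.27
tool_pos: [0.6291, -0.0283, 0.0383]
orientation: [-0.698, 0.699, -0.113, 0.111]
ft_force: [-0.4, 0.4, 0.6]
grip_width: 0.0006
clock: 19.4
tool_pos: [0.6299, -0.0289, 0.0392]
orientation: [-0.698, 0.699, -0.113, 0.112]
ft_force: [-0.8, -0.0, 0.7]
grip_width: 0.0004
clock 19.4 tcp [ 0.6299 -0.0289  0.0392] goal [ 0.6294 -0.0273  0.0215] tool delta [-0.001   0.0177  0.0015] turn y 0.002 down [-0.001 -0.001 -1.   ] F [-0.8 -0.   0.7]
```

View pics/c11.png

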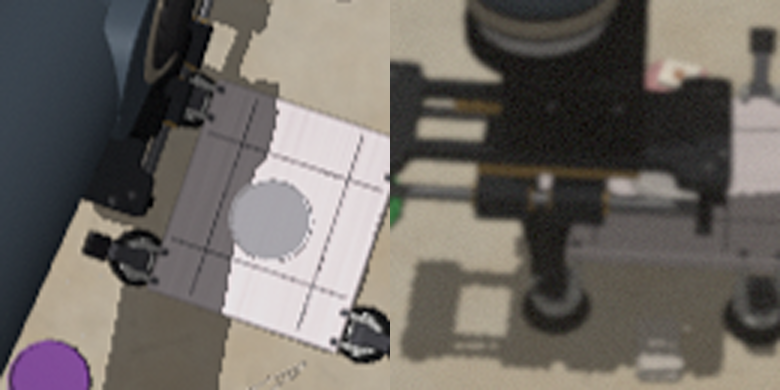

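The finger is over the rear-left tab (side crop (545,270)), and the gripper's end bracket clears the front-left lever. Lowering by feel.

```bash
python3 -m inch '[[[0,0,0],[0.003,0.004,0.001],0],[[0,0,0],[0,0.004,0],0],[[0,0,0],[0,0,0],0]]';python3 -m inch '[[[0,0,0],[0,0.002,0],0],[[0,0,0],[0,0,0],0]]';python3 -m inch '[[[0,0,0],[0,0.002,0.0],0],[[0,0,0],[0,0,0],0]]';python3 -m inch '[[[0,0,0],[0,0.002,0.0],0],[[0,0,0],[0,0,0],0]]'
```

```text
clock: 19.88
tool_pos: [0.6333, -0.0271, 0.031]
orientation: [-0.698, 0.698, -0.112, 0.111]
ft_force: [0.1, -0.3, 0.3]
grip_width: 0.0006
clock: 20.12
tool_pos: [0.6336, -0.027, 0.0294]
orientation: [0.698, -0.698, 0.112, -0.111]
ft_force: [0.3, 1.1, 0.3]
grip_width: 0.0002
clock: 20.38
tool_pos: [0.6336, -0.027, 0.0274]
orientation: [0.698, -0.698, 0.112, -0.111]
ft_force: [-0.1, -0.4, 0.1]
grip_width: 0.0001
clock: 20.62
tool_pos: [0.634, -0.0271, 0.0257]
orientation: [0.698, -0.698, 0.111, -0.112]
ft_force: [-0.7, -0.2, 1.4]
grip_width: 0.0006
```

Contact at 0.0257, as predicted.

```bash
for k in 1; do python3 -m inch '[[[0,0,0],[0,0.002,0.0008],0],[[0,0,0],[0,0,0],0]]';python3 -m inch '[[[0,0,0],[0,0.002,0.0008],0],[[0,0,0],[0,0,0],0]]';python3 -m inch '[[[0,0,0],[0,0.002,0.0008],0],[[0,0,0],[0,0,0],0]]';python3 -m inch '[[[0,0,0],[0,0.002,0.0008],0],[[0,0,0],[0,0,0],0]]'; done
```

```text
clock: 20.88
tool_pos: [0.6345, -0.0261, 0.0238]
orientation: [0.698, -0.698, 0.111, -0.112]
ft_force: [0.7, 0.0, 1.7]
grip_width: 0.0002
clock: 21.12
tool_pos: [0.635, -0.025, 0.0218]
orientation: [0.699, -0.698, 0.111, -0.112]
ft_force: [2.2, 0.5, 3.1]
grip_width: 0.0005
clock: 21.38
tool_pos: [0.635, -0.0241, 0.0197]
orientation: [0.699, -0.698, 0.111, -0.112]
ft_force: [1.4, 1.0, 4.0]
grip_width: 0.0007
clock: 21.62
tool_pos: [0.6344, -0.0235, 0.0173]
orientation: [0.698, -0.698, 0.112, -0.111]
ft_force: [1.7, 2.0, 3.7]
grip_width: 0.0003
```

```bash
for k in 1; do python3 -m inch '[[[0,0,0],[0,0.002,0.0008],0],[[0,0,0],[0,0,0],0]]';python3 -m inch '[[[0,0,0],[0,0.002,0.0008],0],[[0,0,0],[0,0,0],0]]';python3 -m inch '[[[0,0,0],[0,0.002,0.0008],0],[[0,0,0],[0,0,0],0]]';python3 -m inch '[[[0,0,0],[0,0.002,0.0008],0],[[0,0,0],[0,0,0],0]]'; done
```

```text
clock: 21.88
tool_pos: [0.6342, -0.023, 0.0151]
orientation: [0.698, -0.698, 0.112, -0.111]
ft_force: [-0.0, 3.0, 2.1]
grip_width: 0.0004
clock: 22.12
tool_pos: [0.6344, -0.0224, 0.013]
orientation: [-0.698, 0.698, -0.112, 0.111]
ft_force: [-0.6, 2.2, 2.4]
grip_width: 0.0003
clock: 22.38
tool_pos: [0.6348, -0.0218, 0.0111]
orientation: [-0.698, 0.698, -0.112, 0.111]
ft_force: [-1.2, 0.9, 2.5]
grip_width: 0.0006
clock: 22.62
tool_pos: [0.6352, -0.0212, 0.0091]
orientation: [-0.698, 0.698, -0.112, 0.111]
ft_force: [-1.2, 0.8, 1.6]
grip_width: 0.0007
```

```bash
python3 - <<'E'
from h import *
a=snap("top","t10.png")[:,:,::-1];b=snap("side","s10.png")[:,:,::-1]
f=lambda i,k:cv2.resize(i,None,fx=k,fy=k,interpolation=cv2.INTER_CUBIC)
cv2.imwrite("pics/c12.png",np.hstack([f(a[180:310,220:350],3),cv2.convertScaleAbs(f(b[240:305,280:345],6),alpha=1.8)]))
E
```

```text
(no output)
```

View pics/c12.png

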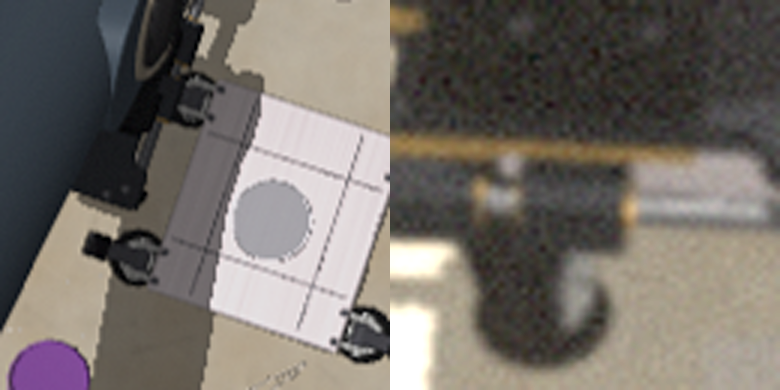

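```bash
python3 -m inch '[[[0,0,0],[0,0.002,0.0005],0],[[0,0,0],[0,0,0],0]]';python3 -m inch '[[[0,0,0],[0,0.002,0.0005],0],[[0,0,0],[0,0,0],0]]';python3 -m inch '[[[0,0,0],[0,0.002,0],0],[[0,0,0],[0,0,0],0]]'
```

```text
clock: 22.98
tool_pos: [0.6357, -0.021, 0.0074]
orientation: [-0.698, 0.698, -0.112, 0.112]
ft_force: [-1.0, -0.9, 0.8]
grip_width: 0.0001
clock: 23.22
tool_pos: [0.636, -0.0204, 0.0054]
orientation: [-0.698, 0.698, -0.112, 0.112]
ft_force: [-0.5, -0.9, 1.0]
grip_width: 0.0005
clock: 23.48
tool_pos: [0.6362, -0.0199, 0.0034]
orientation: [0.698, -0.698, 0.112, -0.112]
ft_force: [-1.1, 0.7, 0.7]
grip_width: 0.0005
```

Force faded to about 1 N, so it may have slipped off. I'll lift and look.

```bash
python3 -m inch '[[[0,0,0],[0,-0.05,0],0],[[0,0,0],[0,-0.05,0],0],[[0,0,0],[-0.05,-0.03,-0.02],0],[[0,0,0],[-0.05,0,-0.03],0],[[0,0,0],[-0.03,0,-0.03],0]]'
python3 - <<'E'
from h import *
a=snap("top","t11.png")[:,:,::-1];b=snap("side","s11.png")[:,:,::-1]
f=lambda i,k:cv2.resize(i,None,fx=k,fy=k,interpolation=cv2.INTER_CUBIC)
cv2.imwrite("pics/c13.png",np.hstack([f(a[180:310,220:350],3),f(b[190:320,280:410],3)]))
E
```

```text
clock: 24.1
tool_pos: [0.4853, -0.0552, 0.1337]
orientation: [0.699, -0.698, 0.111, -0.111]
ft_force: [-0.1, -0.5, 0.7]
grip_width: 0.0004
```

View pics/c13.png

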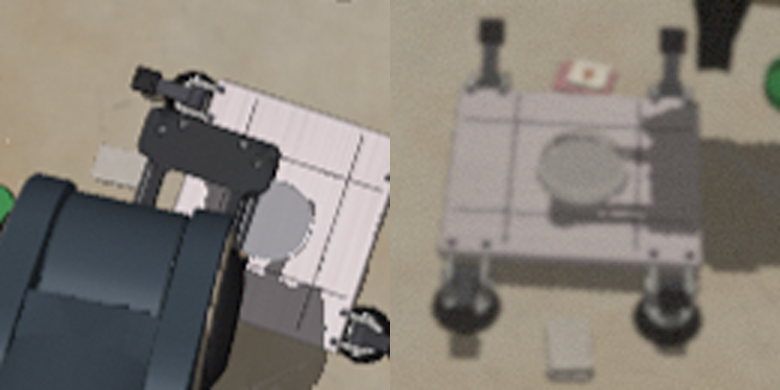

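```bash
python3 - <<'E'
from h import *
for nm,x in(("RL",.06),("FL",-.06)):
  for q in(0,.2,.4,.663):
    a=.663-q; # tab centre upper face: 37 out along, offset n
    n=.0044
    y=.081+.037*np.cos(a)-n*np.sin(a); z=.0256+.037*np.sin(a)+n*np.cos(a)
    # outer corners
    print(nm,q,round(y,4),round(z,4),"top",proj("top",tab((x,y,z))).round(1),"side",proj("side",tab((x,y,z))).round(1))
for n in("t11","s11","top0","side0"):
  im=cv2.imread(f"pics/{n}.png"); r=(slice(195,225),slice(255,300)) if n[0]=="t" else (slice(265,315),slice(290,390))
  cv2.imwrite(f"pics/z_{n}.png",cv2.resize(cv2.convertScaleAbs(im[r],alpha=1.6),None,fx=8,fy=8,interpolation=cv2.INTER_CUBIC))
o=[cv2.imread(f"pics/z_{n}.png") for n in("top0","t11","side0","s11")]
cv2.imwrite("pics/c14.png",np.vstack([np.hstack(o[:2]),o[2][:,:720] if 0 else np.hstack([cv2.resize(o[2],(360,180)),cv2.resize(o[3],(360,180))])]))
E
```

```text
RL 0 0.1075 0.0518 top [272.4 207. ] side [302.5 283.7]
RL 0.2 0.1121 0.0461 top [270.5 206.6] side [302.3 288. ]
RL 0.4 0.1156 0.0395 top [269.3 206.5] side [302.2 292. ]
RL 0.663 0.118 0.03 top [268.6 206.8] side [302.1 296.6]
FL 0 0.1075 0.0518 top [253.3 262.1] side [373.4 287.7]
FL 0.2 0.1121 0.0461 top [251.5 261.4] side [373.2 292. ]
FL 0.4 0.1156 0.0395 top [250.4 261. ] side [372.9 296.1]
FL 0.663 0.118 0.03 top [249.9 260.7] side [372.4 300.7]
```

View pics/c14.png

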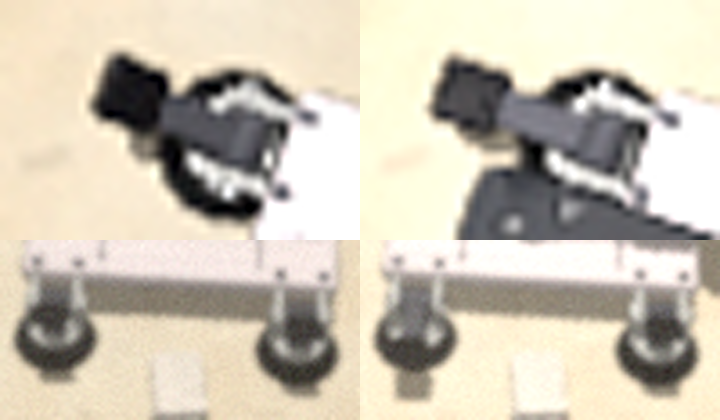

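The lever has clearly gone down most of the way, with the tab now further out in both views. I stopped at z_rep 3.4 mm, about 4 mm short of flat, so I go back and press to the stop.

```bash
python3 -m inch '[[[0,0,0],[0.05,0,0.03],0],[[0,0,0],[0.05,0,0.03],0],[[0,0,0],[0.03,0.05,0.02],0],[[0,0,0],[0,0.04,0],0],[[0,0,0],[0,0.02,0],0]]'
python3 -m inch '[[[0,0,0],[0,0,0],0],[[0,0,0],[0,0,0],0]]'
python3 -c "
from h import *
go((.063,.117,-.0005))"
```

```text
clock: 24.82
tool_pos: [0.635, -0.0194, 0.0206]
orientation: [-0.698, 0.699, -0.113, 0.11]
ft_force: [0.1, -0.2, 0.2]
grip_width: 0.0007
clock: 25.08
tool_pos: [0.6373, -0.0204, 0.0254]
orientation: [0.698, -0.698, 0.111, -0.113]
ft_force: [0.2, 0.0, 1.0]
grip_width: 0.0005
clock 25.075 tcp [ 0.6373 -0.0204  0.0254] goal [ 6.344e-01 -2.160e-02 -5.000e-04] tool delta [-0.0025  0.0258 -0.0021] turn y 0.004 down [ 0.003  0.    -1.   ] F [0.2 0.  1. ]
```

```bash
python3 -m inch '[[[0,0,0],[-0.002,0.012,-0.001],0],[[0,0,0],[0,0.008,0],0],[[0,0,0],[0,0,0],0],[[0,0,0],[0,0.002,0],0],[[0,0,0],[0,0,0],0]]'; python3 -m inch '[[[0,0,0],[0,0.001,0],0],[[0,0,0],[0,0,0],0]]'; python3 -m inch '[[[0,0,0],[0,0.001,0],0],[[0,0,0],[0,0,0],0]]'; python3 -m inch '[[[0,0,0],[0,0.001,0],0],[[0,0,0],[0,0,0],0]]'
```

```text
clock: 25.7
tool_pos: [0.6339, -0.0203, 0.0017]
orientation: [0.698, -0.698, 0.112, -0.112]
ft_force: [-1.0, 0.9, 0.8]
grip_width: 0.0006
clock: 25.95
tool_pos: [0.634, -0.0202, 0.0007]
orientation: [0.698, -0.698, 0.111, -0.112]
ft_force: [0.3, 0.5, 1.6]
grip_width: 0.0005
clock: 26.2
tool_pos: [0.634, -0.02, -0.0004]
orientation: [0.698, -0.698, 0.111, -0.112]
ft_force: [0.4, 1.5, 1.0]
grip_width: 0.0004
clock: 26.45
tool_pos: [0.6341, -0.02, -0.0011]
orientation: [0.698, -0.698, 0.111, -0.112]
ft_force: [-0.6, 1.9, 4.2]
grip_width: 0.0004
```

Force is rising at the expected flat height.

```bash
python3 -m inch '[[[0,0,0],[0,0.001,0],0],[[0,0,0],[0,0,0],0]]'; python3 -m inch '[[[0,0,0],[0,0.001,0],0],[[0,0,0],[0,0,0],0]]'
```

```text
clock: 26.7
tool_pos: [0.6341, -0.02, -0.0015]
orientation: [0.699, -0.698, 0.111, -0.112]
ft_force: [-1.6, 2.7, 9.4]
grip_width: 0.0006
clock: 26.95
tool_pos: [0.6342, -0.02, -0.0018]
orientation: [0.699, -0.698, 0.111, -0.112]
ft_force: [-3.6, 2.7, 13.8]
grip_width: 0.0005
```

```bash
python3 -m inch '[[[0,0,0],[0,-0.03,0],0],[[0,0,0],[0,-0.01,0],0],[[0,0,0],[0,0,-0.05],0],[[0,0,0],[0,0.015,-0.012],0],[[0,0,0],[0,0.013,0],0]]'
python3 -m inch '[[[0,0,0],[0,0,0],0],[[0,0,0],[0,0,0],0]]'
python3 -c "
from h import *
go((.06,.054,.0055))"
```

```text
clock: 27.58
tool_pos: [0.6134, -0.0805, 0.0072]
orientation: [-0.698, 0.698, -0.113, 0.112]
ft_force: [0.4, -0.2, 0.6]
grip_width: 0.0003
clock: 27.82
tool_pos: [0.6148, -0.0777, 0.0081]
orientation: [0.699, -0.698, 0.111, -0.111]
ft_force: [-0.6, 0.3, -0.8]
grip_width: 0.0006
clock 27.825 tcp [ 0.6148 -0.0777  0.0081] goal [ 0.6117 -0.0804  0.0055] tool delta [-0.0022  0.0026 -0.0036] turn y 0.006 down [-0.     0.001 -1.   ] F [-0.6  0.3 -0.8]
```

```bash
python3 -m inch '[[[0,0,0],[0,0.001,0],0],[[0,0,0],[0,0,0],0]]'; python3 -m inch '[[[0,0,0],[0,0.001,0],0],[[0,0,0],[0,0,0],0]]'; python3 -m inch '[[[0,0,0],[0,0.001,0],0],[[0,0,0],[0,0,0],0]]'; python3 -m inch '[[[0,0,0],[0,0.001,0],0],[[0,0,0],[0,0,0],0]]'
```

```text
clock: 28.08
tool_pos: [0.6147, -0.0787, 0.0077]
orientation: [0.698, -0.698, 0.111, -0.111]
ft_force: [-0.0, -0.4, 0.1]
grip_width: 0.0005
clock: 28.32
tool_pos: [0.6145, -0.0792, 0.0066]
orientation: [0.698, -0.698, 0.112, -0.112]
ft_force: [0.3, 0.1, -0.0]
grip_width: 0.0
clock: 28.58
tool_pos: [0.6145, -0.0793, 0.0055]
orientation: [0.698, -0.698, 0.112, -0.112]
ft_force: [-0.1, -0.1, 0.9]
grip_width: 0.0005
clock: 28.82
tool_pos: [0.6145, -0.0793, 0.0053]
orientation: [0.698, -0.698, 0.112, -0.112]
ft_force: [-1.9, 0.5, 5.8]
grip_width: 0.0005
```

```bash
python3 -m inch '[[[0,0,0],[0,0.001,0],0],[[0,0,0],[0,0,0],0]]'; python3 -m inch '[[[0,0,0],[0,-0.03,0],0],[[0,0,0],[0,-0.06,0],0],[[0,0,0],[0,-0.06,0],0],[[0,0,0],[-0.06,-0.06,0],0],[[0,0,0],[-0.06,-0.06,0],0]]'
python3 -m inch '[[[0,-0.15,0],[0,-0.04,0.06],0],[[0,-0.15,0],[0,-0.04,0.06],0],[[0,-0.15,0],[0,-0.04,0.06],0],[[0,-0.15,0],[0,0,0.06],0],[[0,-0.15,0],[0,0,0.06],0]]'
python3 -m inch '[[[0,0,0],[0,0,0],0],[[0,0,0],[0,0,0],0]]'
python3 - <<'E'
from h import *
a=snap("top","t12.png")[:,:,::-1];b=snap("side","s12.png")[:,:,::-1]
f=lambda i,k:cv2.resize(i,None,fx=k,fy=k,interpolation=cv2.INTER_CUBIC)
cv2.imwrite("pics/c15.png",np.hstack([f(a[180:330,230:390],2.5),f(b[180:330,270:430],2.5)]))
E
```

```text
clock: 29.08
tool_pos: [0.6146, -0.0793, 0.0052]
orientation: [0.699, -0.698, 0.112, -0.112]
ft_force: [-3.6, 0.7, 12.0]
grip_width: -0.0001
clock: 29.7
tool_pos: [0.5295, -0.0515, 0.2432]
orientation: [0.698, -0.698, 0.112, -0.112]
ft_force: [1.0, 0.8, 0.9]
grip_width: 0.0004
clock: 30.32
tool_pos: [0.5314, 0.2198, 0.3463]
orientation: [0.69, -0.69, -0.154, 0.153]
ft_force: [0.6, 0.7, -0.0]
grip_width: 0.0003
clock: 30.58
tool_pos: [0.5317, 0.2171, 0.3458]
orientation: [-0.69, 0.691, 0.151, -0.152]
ft_force: [0.5, -0.3, 0.7]
grip_width: 0.0003
```

View pics/c15.png

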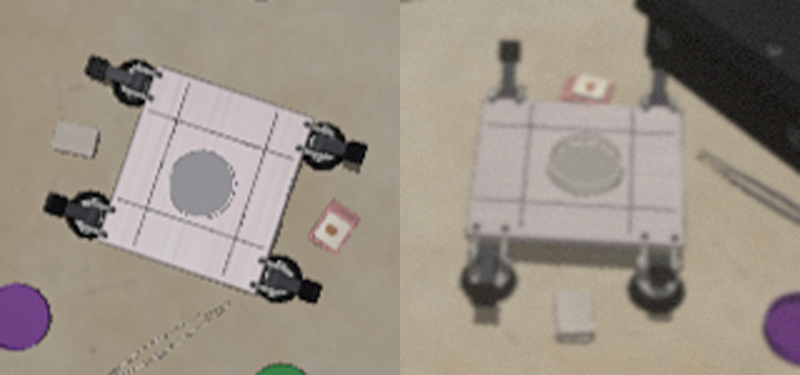

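```bash
python3 - <<'E'
from h import *
a=cv2.imread("pics/top0.png",0);b=cv2.imread("pics/t12.png",0)
for n,(x0,y0,x1,y1) in dict(plate=(278,205,355,300),dish=(294,236,328,270),mould=(248,226,272,246),cass=(352,256,380,284),forceps=(265,300,325,335),FL=(248,250,276,276),RL=(263,198,295,224),tape=(380,325,435,382)).items():
    p,q=[np.float32(i[y0:y1,x0:x1]) for i in(a,b)]
    s,resp=cv2.phaseCorrelate(p,q,cv2.createHanningWindow((x1-x0,y1-y0),cv2.CV_32F)); print(n,np.round(s,2),round(resp,2),"absdiff",np.abs(p-q).mean().round(1))
im=[cv2.imread(f"pics/{n}.png") for n in("top0","t12")]
cv2.imwrite("pics/c16.png",np.hstack([cv2.resize(i[195:275,240:300],None,fx=6,fy=6,interpolation=cv2.INTER_CUBIC) for i in im]))
E
```

```text
plate [-0.09 -0.04] 1.0 absdiff 5.6
dish [ 0.05 -0.01] 1.0 absdiff 5.7
mould [ 0.03 -0.03] 0.98 absdiff 1.6
cass [-0.02  0.06] 0.96 absdiff 4.1
forceps [-0.11  0.  ] 0.95 absdiff 4.1
FL [0.12 0.71] 1.12 absdiff 4.9
RL [-0.24  0.65] 0.89 absdiff 14.2
tape [ 0.02 -0.03] 0.98 absdiff 4.0
```

View pics/c16.png

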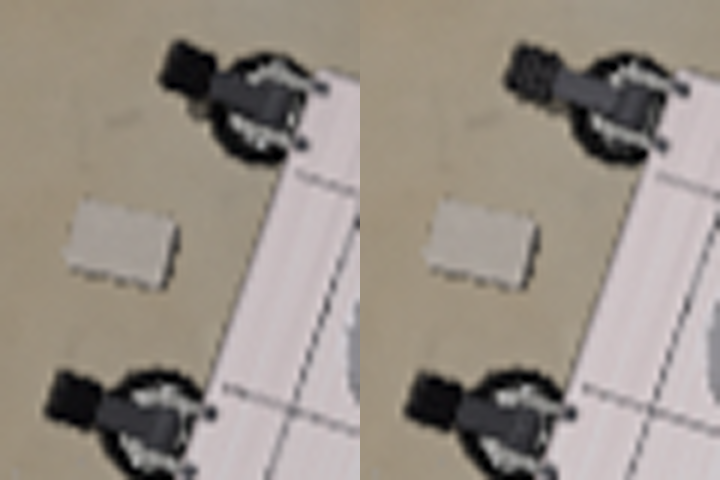

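```bash
python3 - <<'E'
from h import *
for q in(0,.45,.55,.663):
  a=.663-q; u=np.array([np.cos(a),np.sin(a)]); n=np.array([-np.sin(a),np.cos(a)])
  o=[]
  for cam in("top","side"):
    for l in(.028,.046):
      y,z=np.array([.081,.0256])+l*u+.0044*n
      o.append(proj(cam,tab((.06,y,z))).round(1).tolist())
  print(q,o)
im=cv2.imread("pics/s12.png")[260:320,285:345]
cv2.imwrite("pics/c17.png",np.hstack([cv2.resize(cv2.convertScaleAbs(i,alpha=1.8),None,fx=6,fy=6,interpolation=cv2.INTER_NEAREST) for i in(cv2.imread("pics/side0.png")[260:320,285:345],im)]))
E
```

```text
0 [[275.9, 208.4], [268.9, 205.5], [302.9, 282.6], [302.0, 284.8]]
0.45 [[273.1, 208.0], [265.0, 205.1], [302.7, 289.7], [301.7, 296.3]]
0.55 [[272.8, 208.0], [264.7, 205.2], [302.6, 291.1], [301.6, 298.5]]
0.663 [[272.7, 208.1], [264.6, 205.4], [302.6, 292.5], [301.7, 300.8]]
```

View pics/c17.png

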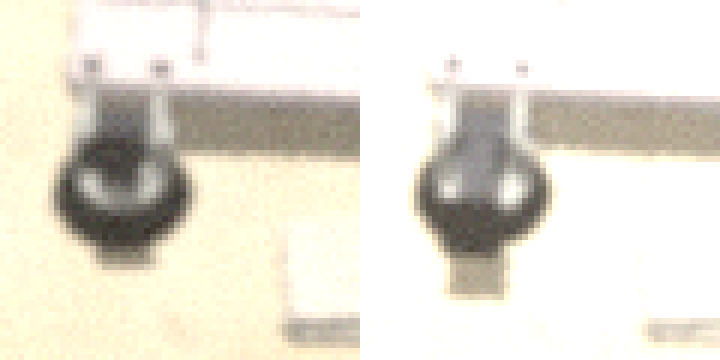

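The tab's top face spans side-view rows 292.8 to about 302. That matches the flat prediction of 292.5–300.8 plus its front face.

```bash
python3 -c "
from h import *
print(r.hand_in(), get_state()['clock'])"
```

```text
the job is handed in; nothing more can be done
the job is handed in; nothing more can be done
```

The rear left corner was the soft one. I pressed its shim lever down flat and the table now stands firm there. The job was handed in at about 31 s of the 61 s, with the arm clear of everything.

- **Finding the corner:** front left, front right and rear right stood hard, giving 0.3 mm or less at 10–17 N. Rear left sank 3 mm at about 3–5 N and then hit a stop.
- **Pressing the lever:** my first stroke stopped about 4 mm short of flat. I lifted to look, went back and pressed until it hit a stop at the flat height with 14 N. The last side picture agrees with a flat lever.
- **Check afterwards:** pressed again with 12 N, the rear left corner gave only about 0.3 mm, at the same height as the other three.
- **Surroundings:** the last top picture shows the other three levers still up. The plate, dish, mould, cassette, forceps and tape moved by about 0.1 pixel or less. I did not measure the beaker and jar, but the arm never went near them.

**Checks that disagreed:**
- **Fingertip height:** the reported height read about 30 mm lower than the real fingertip, so I set heights by touch.
- **Front left lever:** the shift measurement gave 0.7 pixel there, but the enlarged picture shows it unchanged.

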